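# Load the swivel flash drive into the sprung clip track

### The arm

A 6-joint arm with a two-finger parallel gripper is mounted at the origin on the work surface. World frame = base frame: x ahead of the robot, y to its left, z up, the work surface at z = 0. Lengths are in m, angles in rad, forces in N, time in s.
With the tool pointing down it reaches from about 0.35 to 0.775 m from the base axis. Payload 7.3 kg.
Tool frame: the origin (TCP) lies midway between the tips of the shut fingers; the grasp point (between the pads) lies 19 mm behind it; z points along the fingers, y is the line along which they close (so a half turn about z gives the same grasp; the last joint's range is limited). The gripper opens to 92 mm and grips with 3 to 60 N. Pads are 19 mm wide; open, the fingers measure 130 mm over their backs; the gripper's body (75 mm by 190 mm) begins 47 mm behind the grasp point.
Start: joints at [-1.248, 0.342, 1.524, -0, 1.275, -0.146], TCP at [0.237, -0.468, 0.227] pointing down, gripper open.
Joint ranges: [-2.53, 2.53], [-0.77, 2.02], [0.04, 2.7], [-1, 4.14], [0.28, 2.66], [-3.11, 3.11]. Speed limits (rad/s): [2.57, 2.57, 3.14, 3.14, 3.14, 3.14].

### API

Orientations are given as a rotation vector (axis times angle).
In Python, from cell import * gives the robot as it stands.
- The arm moves only by the shell command python3 -m creep 'ROWS'. ROWS is JSON, a list that holds one entry, the list of rows, each a list of 5 numbers: the closure, from -1 (fully open) to 1 (shut), then the shift along the world's x, y, z in m, then the turn about the world's z in rad. In form: [[[hand, dx, dy, dz, roll], ...]]. A call has 1 to 8 rows; each row is the pose to reach, as a shift and turn from the pose commanded when the call began; what a row does not reach only later rows make up. A row lasts 1/8 s, in which the tool goes at most 62.5 mm and 10.7 degrees, less where a joint would pass 70% of its speed; a pose out of reach is approached as far as the arm can. A call with a gripper value outside its range is refused whole. The fingers move at their own pace and stop on an object; the grip force is fixed at half the most. Time passes only in rows, so rows that repeat a pose let the fingers close. It gives the time, the measured TCP pose, the force, the opening and the grip force at its end, in the units of the state.
- state(): the state, without advancing time (a new reading comes with each control period).
- get_image(name): name is "scene" or "top"; returns a dict with "frame" (420x560x3 uint8, red, green, blue), "range_z" (420x560 float32, m along the optical axis (not along the pixel's ray), 0 where there is no reading), "K" (3x3 intrinsics, pixels), "origin" and "rotation" of the camera in the world. Camera axes: x right, y up, looking along -z (the intrinsics and any distortion apply to the point x, -y, -z); pixel columns grow to the right and rows downward; lengths in m; the calibration is good to about 2 mm. A picture is of the moment at which its call begins.
- close_job(): hands the job in; it is judged then, once.
The state is a dict: "time": time; "qpos": joint angles; "dq": joint speeds; "effort": joint torques, N m; "position": TCP position; "tool_rot": TCP orientation; "contact_force": force on the tool from outside, world axes, zero at the start; "moment": the same for the moment, N m; "opening": finger opening in m; "gripper_force": force on a finger pad.
Only numpy, scipy, OpenCV 4.12 (cv2) and the standard library are available. Lean on these libraries where they do the work, as an engineer would, in place of code of your own. Each camera call takes 0.05 s, during which the arm holds its last target. There are 200 camera calls.

### The job

In the desk drawer, take the aluminium swivel flash drive out of the slotted stand and load it upright into the sprung clip track: draw the spring-loaded follower back with the drive itself, slide the drive down between follower and end wall, and press it gently home until it stands firmly on the depth stop inside, then let go so that the follower closes on it. Never force the drive against the follower or the stop, and leave everything else in the drawer where it is.

Things in the scene. Friction and masses are not known exactly. Their poses are not given: they have to be found in the camera images.
- swivel_c (a point): Centre (half-way up) of the swivel flash drive: flat, 13 mm thick (x), 60 mm tall (z), 26 to 49 g; the tallest of three drives in the stand. Its lower 28 mm are 22 mm wide (y), the upper 32 mm, under a folded aluminium cover with a round pivot disc on each broad face, 18 mm wide. Grip it firmly across those 18 mm, 20 mm above this point; a loose grip lets it slip or pivot.
- swivel_foot (a point): Centre of the bottom face of the same swivel drive, 30 mm below its centre; axes as the drive's. In the stand it is 20 mm below the stand's top, so the drive's upper 40 mm stand free.
- stand: Black plastic slotted stand, fixed: a block 124 mm (x) by 46 mm (y) by 26 mm high, origin at the centre of its underside. Three upright slots at x = -40, 0 and +40 mm, each 17 mm (x) by 26 mm (y), floor 6 mm above the underside. Drives stand loosely in the slots, their width along the stand's y; which drive is in which slot varies.
- clip: Black plastic sprung clip track, fixed; origin at mid width on the underside, x along the track towards its end wall. Channel 25 mm wide (y = -12.5 to 12.5 mm) between side walls with tops 28 mm above the underside. The drive goes in upright, its width along y, its thickness (x) between the follower and the end wall.
- clip_end (a point): Middle of the top edge of the end wall's inner face, at track x = +40 mm, 40 mm above the underside; axes as the track's. The end wall is 14 mm wide (y) and 10 mm thick (x = 40 to 50 mm).
- clip_well (a point): Channel floor under the loaded drive, track x = +33.5 mm, 6 mm above the underside. Over it lies the level depth stop, 16 x 23 mm, set by hand: its top is 10 to 22 mm above the underside, not measured: feel for it. Its rubber face yields 1 mm per 6 N. The follower's grip holds the drive off the stop, so press it home: 4 to 10 N is plenty, under 2 N too little, over 15 N too much.
- follower (a joint): How far the follower is drawn back towards the track's -x, in m: 0 at rest (face 5 mm from the end wall), 0.008 with the drive clamped, 0.030 at its hard back stop. The spring presses it towards the end wall with 2.5 N at rest plus 0.1 N per mm, and it returns by itself; over 10 N on it is too much.
- follower_face (a point): Middle of the top edge of the follower's front face (towards the end wall), 82 mm above the track's underside, at track x = +35 mm at rest. The follower is an upright plate 12 mm wide (y), 8 mm thick; its flat front face reaches from 24 to 82 mm above the underside, 42 mm higher than the end wall, so a drive held above the end wall can push it back.
- rubber_stick_c (a point): Bystander, leave it where it is. Centre of the rubber-cased stick, a rounded block 13 x 21 mm, 46 mm tall, upright in a slot of the stand.
- capped_c (a point): Bystander, leave it where it is. Centre of the ceramic-capped drive, 12 x 20 mm, 52 mm tall, its upper 18 mm a round cap 15 mm across, upright in a slot of the stand.
- reader_c (a point): Bystander, leave it where it is. Centre of the metal card reader lying flat, 62 x 34 x 10 mm.
- dongle_c (a point): Bystander, leave it where it is. Centre of the plastic adapter dongle lying flat, 36 x 18 x 11 mm with a 13 mm plug.
- tin_c (a point): Bystander, leave it where it is. Centre of a round metal tin, 52 mm across, 18 mm high.
- eraser_c (a point): Bystander, leave it where it is. Centre of an eraser, 45 x 20 x 12 mm.
- sharpener_c (a point): Bystander, leave it where it is. Centre of a metal pencil sharpener, 25 x 16 x 11 mm.
There are look-alikes about, which are no part of the job. What is shaped like the part that bears swivel_c but pink is not meant.

How it is judged:
By the outcome, as a careful person would: the job done as asked, in the order asked, and still so for the second after the job is handed in, with the robot touching nothing.
It also fails if it takes over 45 s, if anything falls off the work surface, if the arm or the gripper's body presses on something with over 40 N, if the wrist force passes 120 N, or if a joint passes its speed limit or range.

## Working session

There is one attempt and no reset: what is moved stays moved. The work goes in short steps, Python scripts to look and compute and a shell command to move; the robot and the scene stay as the last step left them, time stands still between calls to the robot, and variables do not carry over. Pictures are saved under pics/ and viewed, at most 10 in all, crops included, and the job is handed in when it is done.

```bash
mkdir -p pics; ls; cat > h.py <<'E'
from cell import *
import numpy as np, cv2
def snap(cam,name,crop=None,s=1):
    d=get_image(cam); im=d["frame"][:,:,::-1]
    np.savez('pics/'+name+'.npz',**{k:np.array(v) for k,v in d.items()})
    if crop: im=im[crop[1]:crop[3],crop[0]:crop[2]]
    im=cv2.resize(im,None,fx=s,fy=s,interpolation=cv2.INTER_CUBIC)
    cv2.imwrite('pics/'+name+'.png',im); return d
def px(d,u,v,z=None):
    """world point of a pixel; from depth or on plane z"""
    K=d["K"];r=np.array([(u-K[0,2])/K[0,0],-(v-K[1,2])/K[1,1],-1]);R=np.array(d["rotation"]);o=np.array(d["origin"])
    if z is None: t=d["range_z"][int(round(v)),int(round(u))]
    else: t=(z-o[2])/(R@r)[2]
    return o+R@r*t
E
python3 - <<'E'
from h import *
a=snap("scene","s0",s=1.4);b=snap("top","t0",s=1.4)
for d in(a,b): print(d["K"],d["origin"],d["rotation"])
print(state())
E
```

```text
pics
[[426.61484647   0.         283.31282653]
 [  0.         426.61484647 216.12744553]
 [  0.           0.           1.        ]] [ 1.09742412 -0.31753579  0.54434322] [0.84044247 0.50277277 0.94566273]
[[442.96139806   0.         277.90902135]
 [  0.         442.96139806 210.04351911]
 [  0.           0.           1.        ]] [0.41033332 0.00627142 0.85499898] [ 0.1006497  -0.14684934 -1.57536362]
{'time': 0.1, 'qpos': array([-1.24800422e+00,  3.42637274e-01,  1.52494417e+00,  2.15633289e-05,
        1.27546812e+00, -1.45998552e-01]), 'dq': array([-0.00097529, -0.00061036, -0.00248082,  0.00079332, -0.00185496,
        0.00049689]), 'effort': array([ 2.09074002e-03, -4.32001948e+01, -2.44694799e+01,  7.18557998e-02,
        5.25866705e-02, -5.46935075e-05]), 'position': array([ 0.23709899, -0.4679689 ,  0.22611477]), 'tool_rot': array([-3.05427466e+00, -7.29303175e-01,  1.69682537e-04]), 'contact_force': array([ 0.17019752,  0.49461797, -1.26014457]), 'moment': array([-0.02568836, -0.02231903,  0.0372708 ]), 'gripper_force': 0.0, 'opening': 0.09181194670370363}
```

```bash
sed -i 's/R=np.array(d\["rotation"\])/R=cv2.Rodrigues(np.array(d["rotation"],float))[0]/' h.py; grep -n Rodrig h.py | head -3
```

```text
11:    K=d["K"];r=np.array([(u-K[0,2])/K[0,0],-(v-K[1,2])/K[1,1],-1]);R=cv2.Rodrigues(np.array(d["rotation"],float))[0];o=np.array(d["origin"])
```

View pics/t0.png

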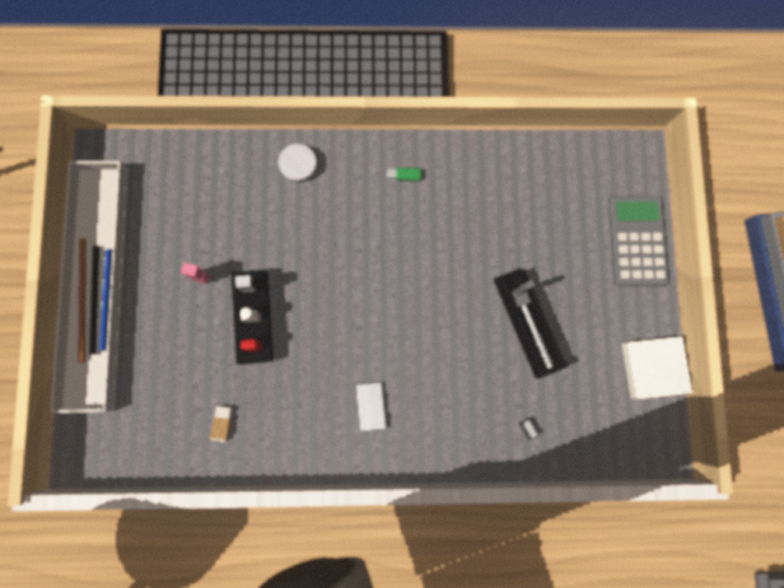

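View pics/s0.png

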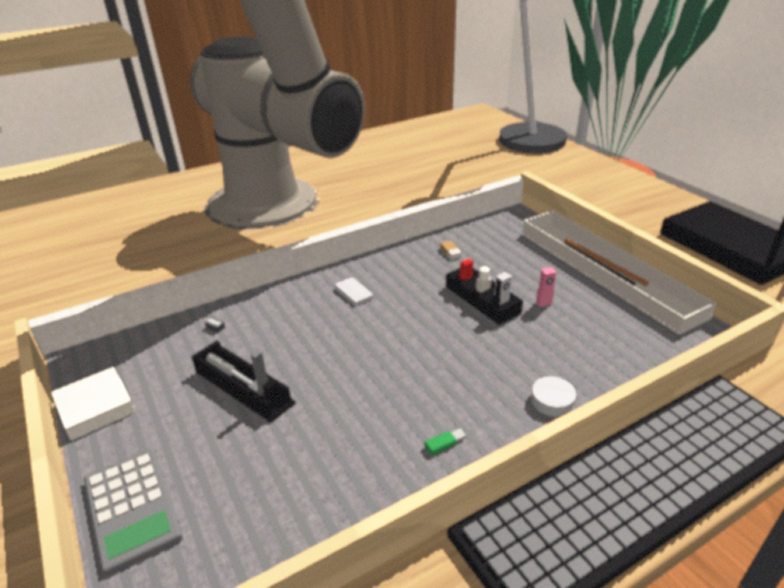

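```bash
python3 - <<'E'
import numpy as np, cv2
t=np.load('pics/t0.npz');s=np.load('pics/s0.npz')
f=lambda d,x0,y0,w,h,W,H:cv2.resize(d['frame'][y0:y0+h,x0:x0+w,::-1],(W,H),interpolation=cv2.INTER_CUBIC)
A=f(t,120,180,80,90,400,450);B=f(t,340,180,80,90,400,450)
cv2.imwrite('pics/c1.png',np.hstack([A,B]))
C=f(s,300,170,110,60,800,436);cv2.imwrite('pics/c2.png',C)
E
```

```text
(no output)
```

View pics/c1.png

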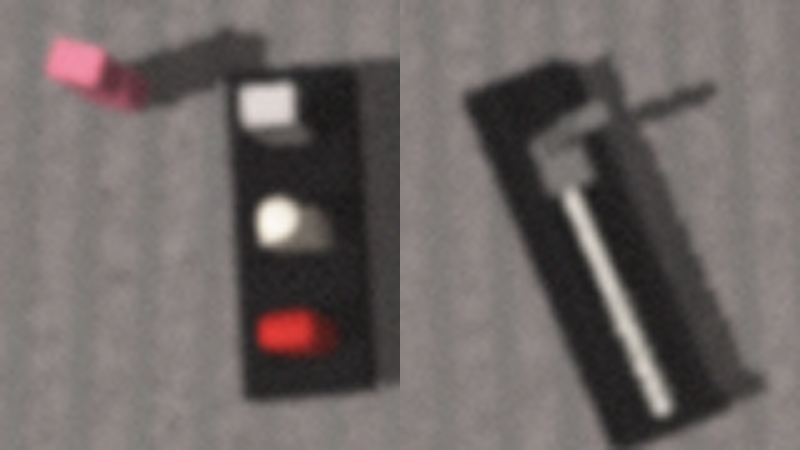

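View pics/c2.png

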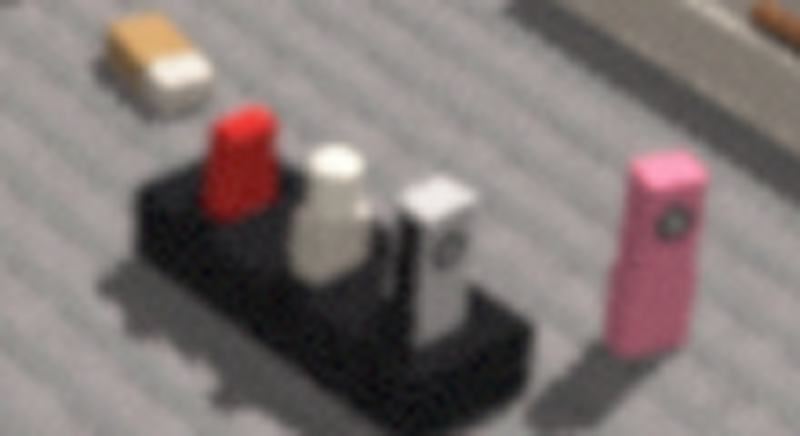

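Silver drive (top at ≈ top-camera px 173,201, disc on face, tallest in the stand) fits; the pink one (≈135,193), outside the stand, is the look-alike; red and white are the bystanders. Now depth.

```bash
cat >> h.py <<'E'
def cloud(d):
    R=cv2.Rodrigues(np.array(d["rotation"],float))[0];K=d["K"];Z=d["range_z"]
    v,u=np.indices(Z.shape)
    P=np.stack([(u-K[0,2])/K[0,0]*Z,-(v-K[1,2])/K[1,1]*Z,-Z],-1)@R.T+np.array(d["origin"]);P[Z==0]=np.nan
    return P
E
python3 - <<'E'
from h import *
np.set_printoptions(precision=4,suppress=True,linewidth=200)
for n in('t0','s0'):
    d=dict(np.load(f'pics/{n}.npz'));P=cloud(d).reshape(-1,3);C=d['frame'].reshape(-1,3).astype(int)
    ok=np.isfinite(P[:,2]);P=P[ok];C=C[ok]
    fl=P[(P[:,0]>.35)&(P[:,0]<.55)&(abs(P[:,1])<.1)];f=np.median(fl[:,2]);print(n,'floor',f)
    def box(x0,x1,y0,y1,z0,z1):
        m=(P[:,0]>x0)&(P[:,0]<x1)&(P[:,1]>y0)&(P[:,1]<y1)&(P[:,2]>f+z0)&(P[:,2]<f+z1);return P[m]
    # stand region
    q=box(.3,.55,.13,.28,.02,.032);print('stand top',len(q),q.min(0),q.max(0),cv2.minAreaRect(q[:,:2].astype(np.float32)*1000))
    q=box(.3,.55,.13,.25,.035,.09);
    q=box(.3,.6,.1,.3,.058,.075);print('tops>58',len(q),q[:30])
    q=box(.3,.55,-.27,-.1,.02,.034);print('clip walls',len(q),cv2.minAreaRect(q[:,:2].astype(np.float32)*1000),np.median(q[:,2]))
    q=box(.3,.55,-.27,-.1,.036,.046);print('endwall',len(q),q)
    q=box(.3,.55,-.27,-.1,.05,.1);print('follower',len(q),q)
E
```

```text
t0 floor -6.65235278606291e-05
stand top 1059 [0.4498 0.1413 0.0202] [0.5495 0.1946 0.0318] ((501.39593505859375, 167.47091674804688), (100.29177856445312, 46.6086540222168), 4.721031188964844)
tops>58 159 [[0.5789 0.249  0.0582]
 [0.5765 0.2481 0.0612]
 [0.5767 0.2467 0.0599]
 [0.577  0.2452 0.0586]
 [0.5767 0.2431 0.0598]
 [0.5767 0.2413 0.0598]
 [0.5748 0.2501 0.0603]
 [0.5746 0.2479 0.0614]
 [0.5746 0.2461 0.0614]
 [0.5743 0.244  0.0624]
 [0.5752 0.2435 0.0582]
 [0.5746 0.2409 0.061 ]
 [0.575  0.2397 0.0589]
 [0.5752 0.2363 0.058 ]
 [0.5743 0.2333 0.0622]
 [0.5732 0.2486 0.0588]
 [0.573  0.2464 0.0602]
 [0.5728 0.2427 0.0606]
 [0.5729 0.2392 0.0604]
 [0.5727 0.2371 0.0614]
 [0.5729 0.2338 0.0602]
 [0.5712 0.25   0.0601]
 [0.5712 0.2482 0.06  ]
 [0.5714 0.2468 0.0588]
 [0.5709 0.2443 0.061 ]
 [0.5715 0.2433 0.0584]
 [0.571  0.2408 0.0608]
 [0.5712 0.2394 0.0595]
 [0.571  0.2355 0.0603]
 [0.5696 0.2521 0.0589]]
clip walls 796 ((495.373291015625, -214.423828125), (130.7418670654297, 42.60397720336914), 20.786352157592773) 0.026256247834520186
endwall 10 [[ 0.5455 -0.1885  0.0447]
 [
[... 5725 characters left out ...]
 0.5475 -0.202   0.0594]
 [ 0.5497 -0.2008  0.0606]
 [ 0.5493 -0.1975  0.0586]
 [ 0.5495 -0.1959  0.0579]
 [ 0.5499 -0.1943  0.0575]
 [ 0.5493 -0.1925  0.0562]
 [ 0.5486 -0.1907  0.0548]
 [ 0.5485 -0.2026  0.0582]
 [ 0.5477 -0.2008  0.0567]
 [ 0.5484 -0.196   0.0548]
 [ 0.5492 -0.1945  0.0547]
 [ 0.5489 -0.1928  0.0537]
 [ 0.549  -0.1912  0.053 ]
 [ 0.548  -0.2028  0.0556]
 [ 0.5476 -0.2011  0.0545]
 [ 0.547  -0.1944  0.0507]
 [ 0.5482 -0.193   0.0509]
 [ 0.5479 -0.1912  0.0499]
 [ 0.5452 -0.2026  0.051 ]
 [ 0.5481 -0.2015  0.0528]
 [ 0.5496 -0.2002  0.0533]
 [ 0.5483 -0.1967  0.0505]
 [ 0.5497 -0.1953  0.051 ]
 [ 0.5497 -0.1937  0.0501]
 [ 0.5491 -0.2021  0.0515]
 [ 0.5492 -0.2005  0.0508]]
```

```bash
python3 - <<'E'
from h import *
np.set_printoptions(precision=4,suppress=True,linewidth=200)
R=lambda q:cv2.minAreaRect(q[:,:2].astype(np.float32)*1000)
for n in('t0','s0'):
    d=dict(np.load(f'pics/{n}.npz'));P=cloud(d).reshape(-1,3);P=P[np.isfinite(P[:,2])]
    def box(x0,x1,y0,y1,z0,z1): return P[((P>[x0,y0,z0])&(P<[x1,y1,z1])).all(1)]
    def show(t,q): print(n,t,len(q),'med z %.4f'%np.median(q[:,2]),q.min(0),q.max(0),R(q))
    show('stand',box(.4,.6,.12,.215,.023,.029))
    show('drive top',box(.5,.6,.13,.21,.0605,.072))
    show('capped top',box(.45,.55,.13,.21,.054,.0605))
    show('red top',box(.4,.5,.13,.21,.046,.0535))
    show('clip',box(.4,.62,-.3,-.12,.024,.031))
    show('endwall',box(.54,.62,-.25,-.15,.0375,.0425))
    show('follower',box(.5,.6,-.25,-.15,.079,.085))
E
```

```text
t0 stand 1129 med z 0.0254 [0.4512 0.1413 0.023 ] [0.576  0.1949 0.0289] ((513.285400390625, 168.41482543945312), (124.2579116821289, 46.50637435913086), 4.900290489196777)
t0 drive top 79 med z 0.0651 [0.5459 0.1624 0.0606] [0.5606 0.1804 0.0688] ((553.0718994140625, 171.3910369873047), (13.707415580749512, 17.828964233398438), 4.972521781921387)
t0 capped top 57 med z 0.0570 [0.4713 0.1586 0.0544] [0.5496 0.1753 0.0598] ((510.2940979003906, 167.74851989746094), (77.94031524658203, 14.785888671875), 2.8210561275482178)
t0 red top 74 med z 0.0506 [0.4664 0.1543 0.046 ] [0.4792 0.174  0.0532] ((472.9034729003906, 164.11651611328125), (12.795763969421387, 19.592464447021484), 0.8776520490646362)
t0 clip 647 med z 0.0270 [ 0.4271 -0.2562  0.024 ] [ 0.5757 -0.1688  0.031 ] ((501.881591796875, -211.48779296875), (144.74964904785156, 42.623573303222656), 21.14101791381836)
t0 endwall 38 med z 0.0394 [ 0.5407 -0.2002  0.0377] [ 0.5639 -0.1826  0.0425] ((551.2216796875, -191.91615295410156), (22.480817794799805, 13.152356147766113), 17.509218215942383)
t0 follower 28 med z 0.0809 [ 0.5392 -0
[... 687 characters left out ...]
498 [0.471  0.1519 0.046 ] [0.4823 0.172  0.0524] ((476.69488525390625, 162.06874084472656), (19.920387268066406, 11.33370590209961), 87.62713623046875)
s0 clip 576 med z 0.0272 [ 0.4297 -0.2574  0.024 ] [ 0.5779 -0.1703  0.0309] ((503.44610595703125, -213.29527282714844), (146.9341583251953, 41.85807418823242), 20.82343864440918)
s0 endwall 62 med z 0.0393 [ 0.5455 -0.2032  0.0375] [ 0.5668 -0.1847  0.0424] ((554.0013427734375, -193.36827087402344), (22.373016357421875, 13.718433380126953), 18.286205291748047)
s0 follower 31 med z 0.0810 [ 0.5409 -0.2028  0.079 ] [ 0.5516 -0.1894  0.0828] ((546.6553955078125, -196.36227416992188), (8.019875526428223, 13.173528671264648), 23.120548248291016)
```

```bash
python3 -m creep '[[[0.1,0.02,0.04,0,-0.05],[0.1,0.045,0.09,0,-0.1],[0.1,0.07,0.14,0,-0.2],[0.1,0.095,0.19,0,-0.3],[0.1,0.12,0.24,0,-0.383],[0.1,0.145,0.29,0,-0.383],[0.1,0.17,0.34,0,-0.383],[0.1,0.195,0.39,0,-0.383]]]'; python3 -m creep '[[[0.1,0.025,0.05,-0.01,0],[0.1,0.05,0.1,-0.02,0],[0.1,0.075,0.15,-0.03,0],[0.1,0.1,0.2,-0.04,0],[0.1,0.115,0.235,-0.05,0],[0.1,0.122,0.249,-0.06,0],[0.1,0.122,0.249,-0.06,0],[0.1,0.122,0.249,-0.06,0]]]'; python3 -c "
from h import *
s=state();print(s)
R=cv2.Rodrigues(s['tool_rot'])[0];print(R)"
```

```text
time: 1.1
position: [0.4326, -0.0766, 0.2266]
tool_rot: [3.139, 0.135, -0.0]
contact_force: [0.3, 0.1, 1.0]
opening: 0.0414
gripper_force: 0.0
time: 2.1
position: [0.554, 0.1694, 0.167]
tool_rot: [3.138, 0.133, -0.0]
contact_force: [0.1, -0.1, -0.5]
opening: 0.0413
gripper_force: 0.0
{'time': 2.1, 'qpos': array([ 1.64751955e-01,  4.91964219e-01,  1.45886245e+00, -5.54056065e-04,
        1.19107451e+00,  1.65095126e+00]), 'dq': array([-0.00682538, -0.01160509, -0.00372984,  0.0019604 ,  0.00011696,
        0.00219475]), 'effort': array([ 6.01042025e-01, -4.90826976e+01, -2.34264779e+01,  6.21600053e-02,
       -8.88797105e-02, -1.44775222e-03]), 'position': array([0.55399766, 0.16938987, 0.16699266]), 'tool_rot': array([ 3.13822108e+00,  1.33144255e-01, -3.82196792e-04]), 'contact_force': array([ 0.11584124, -0.14335516, -0.54581895]), 'moment': array([0.01237645, 0.04086852, 0.02494324]), 'gripper_force': 0.0, 'opening': 0.04129190414827562}
[[ 9.96406395e-01  8.47009258e-02 -2.19892340e-04]
 [ 8.47007924e-02 -9.96406275e-01 -5.58212135e-04]
 [-2.66383192e-04  5.37581086e-04 -9.99999820e-01]]
```

```bash
python3 -m creep '[[[0.1,0,0.0015,-0.03,0],[0.1,0,0.0015,-0.06,0],[0.1,0,0.0015,-0.08,0],[0.1,0,0.0015,-0.085,0]]]'; python3 - <<'E'
from h import *
d=snap("scene","s1",(310,140,410,230),8)
E
```

```text
time: 2.6
position: [0.5537, 0.1707, 0.0813]
tool_rot: [3.138, 0.132, -0.002]
contact_force: [0.4, -0.2, -0.4]
opening: 0.0414
gripper_force: 0.0
```

View pics/s1.png

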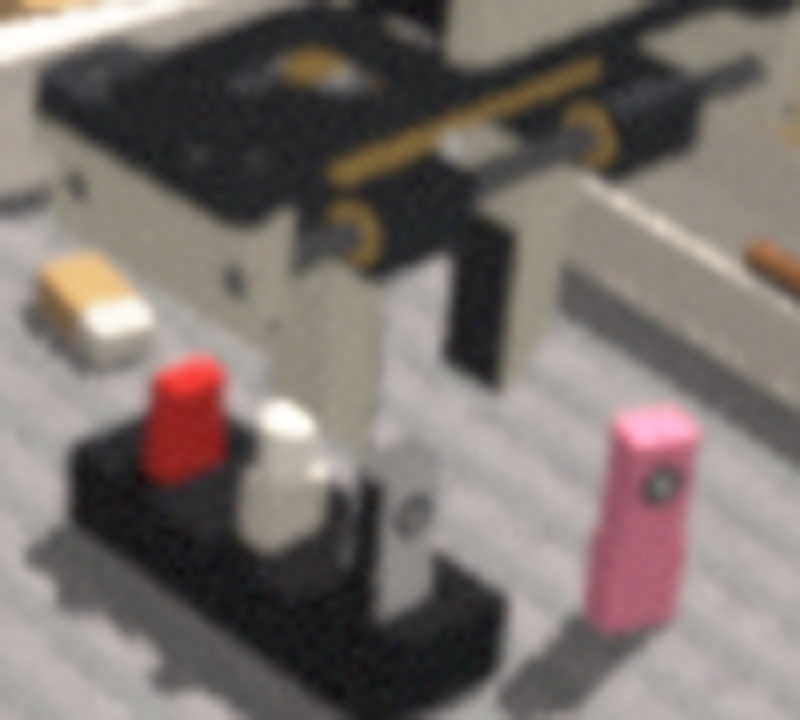

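The two fingers (tips ≈ crop 350,445 and 500,385) straddle the drive's top (≈405,455), clear of the pink one. Descend and grip.

```bash
python3 -m creep '[[[0.1,0.0003,0,-0.02,0],[0.1,0.0003,0,-0.035,0],[0.1,0.0003,0,-0.044,0],[0.1,0.0003,0,-0.044,0]]]'; python3 -m creep '[[[1,0,0,0,0],[1,0,0,0,0],[1,0,0,0,0],[1,0,0,0,0],[1,0,0,0,0],[1,0,0,0,0]]]'
```

```text
time: 3.15
position: [0.5543, 0.172, 0.0374]
tool_rot: [3.139, 0.135, -0.001]
contact_force: [0.2, 0.5, -0.1]
opening: 0.0413
gripper_force: 0.0
time: 3.9
position: [0.5548, 0.1722, 0.0381]
tool_rot: [3.139, 0.135, 0.001]
contact_force: [-0.2, -1.0, 4.9]
opening: 0.0176
gripper_force: 30.0
```

```bash
python3 -m creep '[[[1,0,0,0.01,0],[1,0,0,0.03,0],[1,0,0,0.06,0],[1,0,0,0.09,0],[1,0,0,0.105,0],[1,0,0,0.105,0]]]';  python3 -m creep '[[[1,0.002,-0.03,0,0.05],[1,0.004,-0.08,0,0.1],[1,0.006,-0.13,0,0.2],[1,0.008,-0.18,0,0.281],[1,0.01,-0.23,0,0.281],[1,0.01,-0.28,0,0.281],[1,0.01,-0.33,0,0.281],[1,0.01,-0.355,0,0.281]]]'; python3 -m creep '[[[1,0,-0.005,0,0],[1,0,-0.005,0,0],[1,0,-0.005,0,0]]]'
python3 - <<'E'
from h import *
np.set_printoptions(precision=4,suppress=True,linewidth=200)
snap("scene","s2",(120,120,270,320),3)
snap("top","t2")
for n in('t2','s2'):
    d=dict(np.load(f'pics/{n}.npz'));P=cloud(d);C=d['frame']
    m=np.isfinite(P[...,2])&((P>[.5,-.26,.095])&(P<[.62,-.12,.20])).all(-1);q=P[m];print(n,len(q),q.min(0),q.max(0))
E
```

```text
time: 4.65
position: [0.5549, 0.1722, 0.1435]
tool_rot: [-3.139, -0.135, -0.003]
contact_force: [0.3, 0.1, -0.3]
opening: 0.0177
gripper_force: 30.0
time: 5.65
position: [0.5635, -0.1853, 0.1409]
tool_rot: [-3.088, -0.569, 0.004]
contact_force: [1.3, 0.3, -0.6]
opening: 0.0179
gripper_force: 30.0
time: 6.02
position: [0.5645, -0.1864, 0.1424]
tool_rot: [-3.088, -0.575, 0.001]
contact_force: [0.0, -0.2, -0.6]
opening: 0.0181
gripper_force: 30.0Traceback (most recent call last):
  File "<stdin>", line 7, in <module>
    return umr_minimum(a, axis, None, out, keepdims, initial, where)
ValueError: zero-size array to reduction operation minimum which has no identity
```

View pics/s2.png

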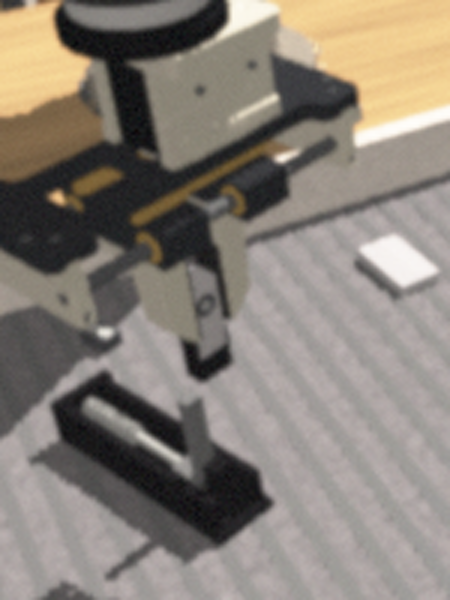

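```bash
python3 - <<'E'
from h import *
np.set_printoptions(precision=1,suppress=True,linewidth=200)
d=dict(np.load('pics/s2.npz'));P=cloud(d)
a=np.radians(21);u=np.array([np.cos(a),np.sin(a)]);v=np.array([-u[1],u[0]])
o=np.array([.5477,-.1948])-33.5e-3*u
T=lambda q:np.c_[(q[:,:2]-o)@u,(q[:,:2]-o)@v,q[:,2]]*1000
t=T(P.reshape(-1,3)).reshape(P.shape)
def rep(n,lo,hi):
    m=np.isfinite(t[...,2])&((t>lo)&(t<hi)).all(-1);q=t[m];print(n,len(q),'x pct5,50,95',np.percentile(q[:,0],[5,50,95]),'y min/max',np.percentile(q[:,1],[1,99]),'z',np.percentile(q[:,2],[1,99]))
rep('drive low',[40,-18,106],[70,18,128])
for z in range(104,140,4): rep(f'drive z{z}',[40,-18,z],[70,18,z+4])
rep('follower front',[20,-15,50],[45,15,78])
rep('follower top',[15,-15,80.0],[45,15,84])
rep('endwall top',[37,-15,37.5],[60,15,42])
rep('walls top',[-70,-30,25],[60,30,31])
for v0 in(-25,-15,-9,9,15,25):pass
m=np.isfinite(t[...,2])&((t>[-60,-30,26])&(t<[30,30,31])).all(-1);print(np.histogram(t[m][:,1],bins=np.arange(-26,27,2)))
s=state();print(T(np.array([s['position']])))
E
```

```text
drive low 141 x pct5,50,95 [48.  57.9 59.3] y min/max [-9.6 13. ] z [110.2 127.8]Traceback (most recent call last):
  File "<stdin>", line 11, in <module>
  File "<stdin>", line 9, in rep
    return _quantile_unchecked(
        a, q, axis, out, overwrite_input, method, keepdims, weights)
    return _ureduce(a,
                    func=_quantile_ureduce_func,
    ...<5 lines>...
                    overwrite_input=overwrite_input,
                    method=method)
    r = func(a, **kwargs)
    result = _quantile(arr,
                       quantiles=q,
    ...<2 lines>...
                       out=out,
                       weights=wgt)
    slices_having_nans = np.isnan(arr[-1, ...])
                                  ~~~^^^^^^^^^
IndexError: index -1 is out of bounds for axis 0 with size 0
```

```bash
cat > m.py <<'E'
from h import *
import sys
np.set_printoptions(precision=1,suppress=True,linewidth=200)
a=np.radians(21);u=np.array([np.cos(a),np.sin(a)]);v=np.array([-u[1],u[0]])
o=np.array([.5477,-.1948])-33.5e-3*u
T=lambda q:np.c_[(q[:,:2]-o)@u,(q[:,:2]-o)@v,q[:,2]]*1000
def tr(n):
    P=cloud(dict(np.load(f'pics/{n}.npz')));return T(P.reshape(-1,3)).reshape(P.shape)
def rep(t,n,lo,hi):
    m=np.isfinite(t[...,2])&((t>lo)&(t<hi)).all(-1);q=t[m]
    if len(q)<3: print(n,len(q));return q
    print(n,len(q),'x5,50,95',np.percentile(q[:,0],[5,50,95]),'y',np.percentile(q[:,1],[1,50,99]),'z',np.percentile(q[:,2],[1,99]));return q
E
python3 - <<'E'
from m import *
for n in('s2','s0'):
    t=tr(n);print(n)
    if n=='s2':
        for z in range(104,140,4): rep(t,f'drive z{z}',[54,-18,z],[64,18,z+4])
    rep(t,'follower front',[33,-15,50],[45,15,78])
    rep(t,'follower top',[15,-15,80.0],[45,15,84])
    rep(t,'endwall top',[40,-15,37.5],[60,15,42])
    for z in (32,35):rep(t,'endwall outer',[44,-15,z],[60,15,z+3])
    q=rep(t,'walls top',[-70,-30,26],[30,30,31])
    print(np.histogram(q[:,1],bins=np.arange(-26,27,2)))
s=state();print(T(np.array([s['position']])))
E
```

```text
s2
drive z104 0
drive z108 9 x5,50,95 [56.5 58.2 59.1] y [-8.7  5.4 12.6] z [109.6 112. ]
drive z112 28 x5,50,95 [55.3 58.  59.4] y [-9.2 -1.3 12.4] z [112.1 115.6]
drive z116 25 x5,50,95 [54.7 58.3 58.9] y [-8.7  0.3 11.3] z [116.3 119.8]
drive z120 28 x5,50,95 [55.9 58.1 59. ] y [-9.4  0.9 11.7] z [120.2 123.9]
drive z124 24 x5,50,95 [56.9 58.6 59.3] y [-8.7  0.5 13.1] z [124.  127.9]
drive z128 26 x5,50,95 [56.6 58.3 59.8] y [-8.4  0.9 11.9] z [128.4 131.9]
drive z132 27 x5,50,95 [55.4 58.2 59.1] y [-8.9 -0.3 12.6] z [132.2 135.8]
drive z136 22 x5,50,95 [56.5 58.2 59.5] y [-9.2  2.3 12.5] z [136.2 139.8]
follower front 81 x5,50,95 [33.8 34.8 36.4] y [-7.3 -1.4  5. ] z [50.8 76.9]
follower top 29 x5,50,95 [27.5 32.  35.8] y [-6.8 -0.7  5. ] z [80.1 82.3]
endwall top 41 x5,50,95 [40.7 46.4 50.7] y [-7.9 -0.8  6.1] z [37.7 41.2]
endwall outer 11 x5,50,95 [46.3 50.1 51. ] y [-9.  -5.   5.2] z [32.3 34.3]
endwall outer 13 x5,50,95 [44.4 49.6 51.1] y [-7.9 -2.5  5.8] z [35.3 37.8]
walls top 233 x5,50,95 [-64.5 -23.6  25.5] y [-19.7 -14.1  17.8] z [26.1 29. ]
(array([ 0,  0,  1, 33, 49, 
[... 269 characters left out ...]
  36.2] y [-6.8 -1.2  5.3] z [50.5 77.5]
follower top 25 x5,50,95 [28.  31.2 35.7] y [-6.6 -1.4  5. ] z [80.1 82.6]
endwall top 40 x5,50,95 [41.1 45.7 50.7] y [-8.2 -1.2  5.6] z [37.7 40.7]
endwall outer 13 x5,50,95 [47.3 49.9 51.1] y [-8.2 -2.2  6. ] z [32.2 35. ]
endwall outer 12 x5,50,95 [45.6 49.4 50.4] y [-8.1 -0.5  6. ] z [35.5 37.9]
walls top 225 x5,50,95 [-65.3 -24.3  26.3] y [-19.9 -14.2  18. ] z [26.1 29.9]
(array([ 0,  0,  1, 41, 41, 31, 23,  0,  0,  2,  0,  0,  0,  0,  0,  0,  0,  0, 12, 26, 29, 17,  2,  0,  0,  0]), array([-26, -24, -22, -20, -18, -16, -14, -12, -10,  -8,  -6,  -4,  -2,   0,   2,   4,   6,   8,  10,  12,  14,  16,  18,  20,  22,  24,  26]))
[[ 52.2   1.6 142.7]]
```

```bash
python3 -m creep '[[[1,0.001,-0.0025,-0.01,0],[1,0.001,-0.0025,-0.03,0],[1,0.001,-0.0025,-0.05,0],[1,0.001,-0.0025,-0.06,0],[1,0.001,-0.0025,-0.0645,0],[1,0.001,-0.0025,-0.0645,0]]]'
python3 - <<'E'
from m import *
snap("scene","s3");t=tr("s3")
q=rep(t,'drive face',[54,-18,50],[64,18,72]);print('yaw deg',np.degrees(np.polyfit(q[:,1],q[:,0],1)[0]))
q=rep(t,'all',[44,-16,40],[64,16,72])
t0=tr("s0");q=rep(t0,'foll front',[33,-15,50],[40,15,78])
for n in ('s2',):
  q=rep(tr(n),'drive face',[54,-18,108],[64,18,128]);A=np.c_[q[:,1:],np.ones(len(q))];q=q[abs(q[:,0]-58.2)<1.5];A=np.c_[q[:,1:],np.ones(len(q))];print(np.degrees(np.linalg.lstsq(A,q[:,0],rcond=None)[0][:2]))
s=state();print(T(np.array([s['position']])),s['tool_rot'])
E
```

```text
time: 6.88
position: [0.5657, -0.1904, 0.0783]
tool_rot: [3.089, 0.573, 0.0]
contact_force: [0.1, -0.1, -0.4]
opening: 0.0177
gripper_force: 30.0
drive face 122 x5,50,95 [55.9 58.1 59.2] y [-13.3  -3.6   8.6] z [50.3 71.6]
yaw deg 2.2583880591593166
all 175 x5,50,95 [48.2 57.8 59.2] y [-13.6  -6.4   8.5] z [46.3 71.5]
foll front 81 x5,50,95 [33.4 35.  36.2] y [-6.8 -1.2  5.3] z [50.5 77.5]
drive face 114 x5,50,95 [55.7 58.3 59.3] y [-9.3  0.6 13.2] z [110.3 127.8]
[0.8 0.2]
[[52.  -2.5 78.7]] [3.1 0.6 0. ]
```

```bash
python3 -m creep '[[[1,-0.0005,0.0013,0,0],[1,-0.004,0,0,0],[1,-0.0075,-0.0014,0,0],[1,-0.0095,-0.0022,0,0],[1,-0.0115,-0.0029,0,0],[1,-0.0135,-0.0037,0,0],[1,-0.0155,-0.0045,0,0],[1,-0.017,-0.005,0,0]]]'; python3 -m creep '[[[1,-0.0009,-0.0004,0,0],[1,-0.0018,-0.0007,0,0],[1,-0.0018,-0.0007,0,0],[1,-0.0018,-0.0007,0,0]]]'
python3 - <<'E'
from m import *
snap("scene","s4",(140,180,240,300),5);t=tr("s4")
q=rep(t,'drive face',[33,-18,48],[45,18,72])
q=rep(t,'foll top',[0,-10,79],[30,10,85])
q=rep(t,'endwall top',[40,-15,37.5],[60,15,42])
s=state();print(T(np.array([s['position']])),s['tool_rot'])
E
```

```text
time: 7.92
position: [0.5487, -0.1954, 0.0784]
tool_rot: [3.089, 0.573, 0.001]
contact_force: [4.1, 1.4, -0.8]
opening: 0.0177
gripper_force: 30.0
time: 8.43
position: [0.5469, -0.1961, 0.0784]
tool_rot: [3.089, 0.573, 0.0]
contact_force: [2.9, 0.4, 2.0]
opening: 0.0178
gripper_force: 30.0
drive face 142 x5,50,95 [34.2 38.2 39.5] y [-12.4  -3.1  10.3] z [48.  71.8]
foll top 0
endwall top 40 x5,50,95 [40.6 46.1 50.2] y [-7.9 -1.2  6. ] z [37.6 40.6]
[[32.2 -1.  78.4]] [3.1 0.6 0. ]
```

View pics/s4.png

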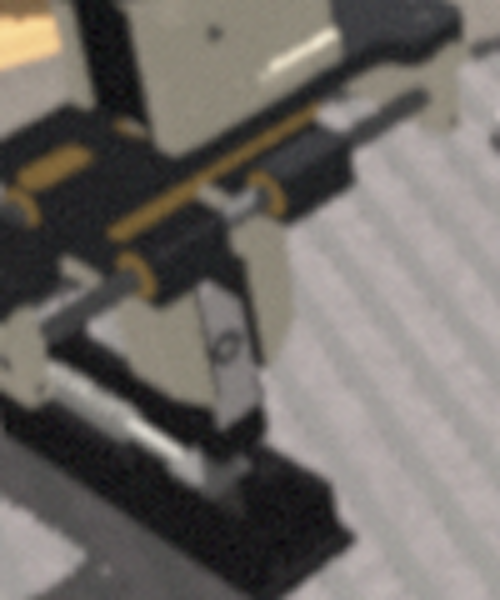

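The drive stands behind-follower above the end wall, follower drawn back (~3.3 N), end-wall gap ~1.8 mm. Lower slowly.

```bash
python3 -m creep '[[[1,0,0,-0.003,0],[1,0,0,-0.006,0],[1,0,0,-0.009,0],[1,0,0,-0.011,0],[1,0,0,-0.011,0]]]';python3 -m creep '[[[1,0,0,-0.003,0],[1,0,0,-0.006,0],[1,0,0,-0.009,0],[1,0,0,-0.011,0],[1,0,0,-0.011,0]]]'
```

```text
time: 9.1
position: [0.5465, -0.196, 0.0668]
tool_rot: [-3.089, -0.573, 0.001]
contact_force: [3.8, 1.4, -1.4]
opening: 0.0178
gripper_force: 30.0
time: 9.72
position: [0.5465, -0.1961, 0.0558]
tool_rot: [-3.089, -0.573, 0.001]
contact_force: [3.1, 0.4, -1.6]
opening: 0.018
gripper_force: 30.0
```

```bash
for i in 1; do python3 -m creep '[[[1,0,0,-0.001,0],[1,0,0,-0.002,0],[1,0,0,-0.002,0]]]'; done; python3 -m creep '[[[1,0,0,-0.001,0],[1,0,0,-0.001,0]]]'; python3 -m creep '[[[1,0,0,-0.001,0],[1,0,0,-0.001,0]]]'
```

```text
time: 10.1
position: [0.5467, -0.1961, 0.0542]
tool_rot: [3.089, 0.573, 0.0]
contact_force: [3.7, 0.7, 0.5]
opening: 0.0178
gripper_force: 30.0
time: 10.35
position: [0.5468, -0.1961, 0.0534]
tool_rot: [3.089, 0.573, 0.0]
contact_force: [2.8, 0.3, 4.2]
opening: 0.0175
gripper_force: 30.0
time: 10.6
position: [0.5468, -0.1961, 0.0528]
tool_rot: [3.089, 0.573, 0.001]
contact_force: [1.7, 1.6, 6.7]
opening: 0.0176
gripper_force: 30.0
```

```bash
python3 -m creep '[[[1,0,0,0.001,0],[1,0,0,0.001,0],[1,0.0005,0.0002,0.001,0],[1,0.0009,0.0004,0.001,0],[1,0.0009,0.0004,0.001,0]]]'; python3 -m creep '[[[1,0.0005,0.0002,0,0],[1,0.0005,0.0002,0,0]]]'; python3 -m creep '[[[1,0.0005,0.0002,0,0],[1,0.0005,0.0002,0,0]]]'
```

```text
time: 11.22
position: [0.5473, -0.1959, 0.0534]
tool_rot: [3.089, 0.573, -0.001]
contact_force: [1.2, 0.5, 6.4]
opening: 0.0179
gripper_force: 30.0
time: 11.48
position: [0.5478, -0.1957, 0.0534]
tool_rot: [3.089, 0.573, -0.001]
contact_force: [1.1, 0.5, 5.9]
opening: 0.0178
gripper_force: 30.0
time: 11.72
position: [0.5483, -0.1955, 0.0534]
tool_rot: [3.089, 0.573, -0.001]
contact_force: [1.7, 1.5, 5.5]
opening: 0.0176
gripper_force: 30.0
```

```bash
python3 -m creep '[[[1,0,0,-0.0003,0],[1,0,0,-0.0003,0]]]'; python3 - <<'E'
from m import *
snap("scene","s5",(140,180,240,300),5);t=tr("s5")
for z in(42,50,58,66):q=rep(t,'drive face',[35,-18,z],[46,18,z+8])
q=rep(t,'endwall top',[38,-15,37.5],[60,15,42])
E
```

```text
time: 11.98
position: [0.5483, -0.1955, 0.0531]
tool_rot: [3.089, 0.573, -0.001]
contact_force: [0.6, 1.0, 6.9]
opening: 0.0178
gripper_force: 30.0
drive face 39 x5,50,95 [37.9 40.2 41.3] y [-11.9  -0.2   9.5] z [42.2 49.7]
drive face 44 x5,50,95 [39.1 41.2 45.5] y [-14.2   2.9  15.9] z [50.6 57.7]
drive face 47 x5,50,95 [39.2 41.2 45.5] y [-16.4   2.9  15.5] z [58.2 65.5]
drive face 61 x5,50,95 [39.2 41.7 45.6] y [-17.3   3.3  16.9] z [66.2 73.9]
endwall top 58 x5,50,95 [39.3 42.7 50.3] y [-12.   -2.3   7.2] z [38.  41.8]
```

View pics/s5.png

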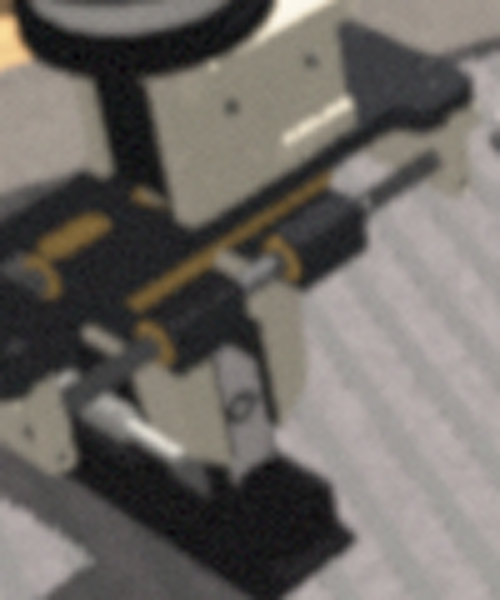

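```bash
python3 -m creep '[[[0.3,0,0,0,0],[0.3,0,0,0,0],[0.3,0,0,0,0],[0.2,0,0,0,0],[0.2,0,0,0,0]]]'; python3 -m creep '[[[0.2,0,0,0.02,0],[0.2,0,0,0.05,0],[0.2,0,0,0.09,0],[0.2,0,0,0.12,0],[0.2,0,0,0.13,0],[0.2,0,0,0.13,0]]]'; python3 -m creep '[[[0.2,-0.03,0.04,0,0],[0.2,-0.06,0.09,0,0],[0.2,-0.08,0.13,0,0],[0.2,-0.08,0.15,0,0],[0.2,-0.08,0.15,0,0]]]'
python3 - <<'E'
from m import *
snap("scene","s6",(140,200,240,300),6);snap("top","t6")
for n in('s6','t6'):
    t=tr(n);print(n)
    for z in(42,50,58,66):q=rep(t,'drive face',[35,-18,z],[46,18,z+8])
    q=rep(t,'tops>76',[0,-15,76],[60,15,90])
    if n=='t6':q=rep(t,'foll top ',[0,-15,76],[26,15,90])
E
```

```text
time: 12.65
position: [0.5485, -0.1953, 0.0528]
tool_rot: [-3.089, -0.573, 0.0]
contact_force: [-0.5, 0.4, 0.1]
opening: 0.0366
gripper_force: 0.0
time: 13.4
position: [0.5486, -0.1952, 0.1828]
tool_rot: [3.089, 0.573, 0.0]
contact_force: [0.0, -0.0, -1.2]
opening: 0.0368
gripper_force: 0.0
time: 14.02
position: [0.4678, -0.0441, 0.1817]
tool_rot: [-3.087, -0.576, 0.003]
contact_force: [-0.2, 0.3, -0.1]
opening: 0.0369
gripper_force: 0.0
s6
drive face 45 x5,50,95 [36.8 39.7 41.3] y [-12.1  -2.5   9.9] z [42.4 49.8]
drive face 37 x5,50,95 [36.4 39.6 41.1] y [-9.9 -2.8  8.9] z [50.4 57.7]
drive face 38 x5,50,95 [38.  40.2 41.9] y [-10.   -1.8   8.5] z [58.1 65.8]
drive face 35 x5,50,95 [38.6 40.4 41.1] y [-9.9 -1.8  7.5] z [66.2 73.8]
tops>76 111 x5,50,95 [21.1 32.6 41. ] y [-10.1  -2.    7.9] z [76.4 82.6]
t6
drive face 0
drive face 0
drive face 0
drive face 0
tops>76 0
foll top  0
```

View pics/s6.png

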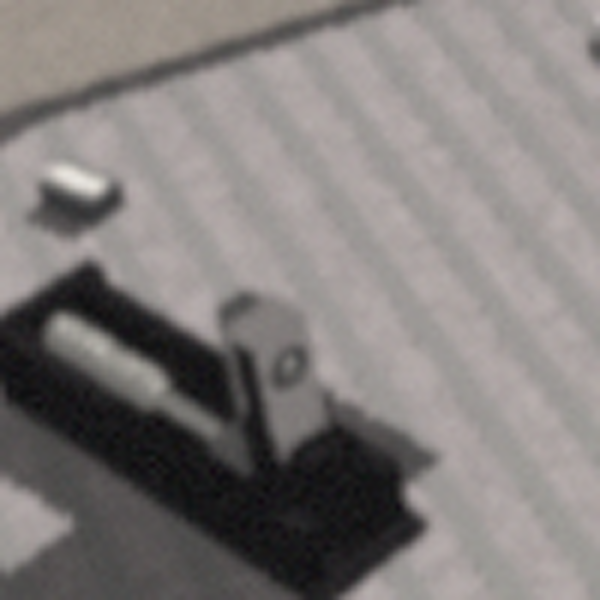

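The drive stands upright and flush, clamped between follower and end wall (crop ≈ 280,375). Its top is at ≈82 mm, so the foot is on the stop at ≈21–22 mm. Contact stiffness was about 5 N/mm, which fits the rubber, and the final press was ≈7 N.

```bash
python3 -c "
from cell import *
print(close_job())"
```

```text
the job is handed in; nothing more can be done
None
```

The job is handed in at about 14 s: the aluminium swivel drive stands upright in the clip track, pressed onto the depth stop with about 7 N and released with the follower closed on it; I saw no contact with the other items but did not re-measure them.

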